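# Pin the strap of the drill jig

## Robot

A 6-joint arm with a two-finger parallel gripper is mounted at the origin on a cart in front of the work surface, level with it; the furniture and walls round the work are solid. World frame = base frame: x ahead of the robot, y to its left, z up, the work surface at z = 0. Lengths are in mm, angles in degrees, forces in N, time in s.
With the tool pointing down it reaches from about 350 to 850 mm from the base axis. Payload 8.1 kg.
Tool frame: the origin (TCP) lies between the finger pads; the fingertips stand 25 mm ahead of it and the grasp point (between the pads) lies 6 mm ahead of it (r.tcp_to_tips is the distance from the TCP to the fingertips, in mm); z points along the fingers, y is the line along which they close (so a half turn about z gives the same grasp; the last joint's range is limited). The gripper opens to 85 mm and grips with 20 to 120 N. Pads are 22 mm wide; open, the fingers measure 114 mm over their backs; the gripper's body (76 mm by 85 mm) begins 54 mm behind the grasp point. The pads swing forward as they close: fully open they stand 13 mm farther back than shut.
Start: joints at [-75.596, 7.471, 85.268, -0, 87.261, -4.893], TCP at [198.301, -566.288, 256.292] pointing down, gripper open.
Joint ranges: [-169.43, 169.43], [-51.17, 129.36], [1.28, 143.12], [-76.62, 256.62], [0, 156.53], [-152.29, 152.29]. Speed limits (degrees/s): [136.94, 136.94, 159.86, 180, 180, 180].

## Interface

Orientations are given as [roll, pitch, yaw] about the fixed x, y, z axes, in that order (R = Rz(yaw) Ry(pitch) Rx(roll)).
In Python, from bench import r gives the robot as it stands.
- The arm moves only by the tool apply_moves, never from a script. Its arguments are lists of equal length, an entry for each row: "angular": the turn, a rotation vector about the world's x, y, z in units of 8 degrees (1.0 is 8 degrees), a list of three; "travel": the shift along the world's x, y, z in units of 40 mm (1.0 is 40 mm), a list of three; "jaw": the opening, from 0 (shut) to 1 (fully open). A call has 1 to 20 rows; each row shifts and turns the commanded pose from where the row before left it; what a row does not reach is not made up. A row lasts 1/8 s, in which the tool goes at most 62.5 mm and 10.7 degrees, less where a joint would pass 70% of its speed; a pose out of reach is approached as far as the arm can. A call is refused whole if a number of a shift passes 1 or a number of a turn 1, either way. A call with a gripper value outside its range is refused whole. The fingers move at their own pace and stop on an object; "force" is the grip in N (left out, the last holds). Time passes only in rows, so rows that do not move let the fingers close. It gives the time, the measured TCP pose, the force, the opening and the grip force at its end, in the units of the state.
- r.sense(): the state, without advancing time (a new reading comes with each control period).
- r.snapshot(name): name is "scene" or "side" or "wrist"; returns a dict with "color" (480x640x3 uint8, red, green, blue), "fx", "fy", "cx", "cy" (pixels), "distortion" ([k1, k2, p1, p2, k3] as OpenCV has them; the pictures are not rectified), "R" (3x3) and "t" (3): a world point X has camera coordinates R X + t; the wrist camera has in their place "mount" (4x4, takes a point from camera to tool coordinates, whose origin is the TCP and whose axes are the flange's). Camera axes: x right, y down, z forward; pixel columns grow to the right and rows downward; lengths in mm; the calibration is good to about 2 mm. A picture is of the moment at which its call begins: read the wrist's pose just before it. There is no depth.
- r.hand_in(): hands the job in; it is judged then, once.
The state is a dict: "time": time; "joint_pos": joint angles; "qd": joint speeds; "joint_efforts": joint torques, N m; "tool_pos": TCP position; "tcp_rot": TCP orientation; "ft_force": force on the tool from outside, world axes, zero at the start; "wrist_torque": the same for the moment, N m; "finger_gap": finger opening in mm; "grip_force": force on a finger pad.
Only numpy, scipy, OpenCV 4.12 (cv2) and the standard library are available. Lean on these libraries where they do the work, as an engineer would, in place of code of your own. Each camera call takes 0.05 s, during which the arm holds its last target. There are 200 camera calls.

## Task

The hold-down strap of the drill jig lies swung shut over its piston, with its end in the fork, but nothing locks it. Take the thick lock pin with the big round knob out of the pin rack and put it down through the fork and strap holes until its collar sits fully home on the fork. Leave the two thin pins hanging in the rack.

Things in the scene. Friction and masses are not known exactly. Their poses are not given: they have to be found in the camera images.
- lock_pin: the pin to use: steel, thickest of the three that hang upright in the rack, in any order. Knob 30 mm across, 34 mm tall (grip it from above, any direction); under it a collar 36 mm across, 5 mm thick, then a shank 16 mm across, 66 mm long, its last 14 mm tapered. Origin: centre of the collar's underside; z up the pin (knob 5 to 39 mm above, nose end 66 mm below). About 0.2 kg
- fork_hole (a point): centre of the hole's mouth in the flat top of the jig's steel fork, 98 mm above the bench; z up, y from fork to strap hinge. The fixed jig (grey base 110 x 215 mm, piston under a dark steel strap) has the strap's end between the fork's two 50 mm square ears; holes 23 mm, 48 mm through all, free below. The strap may stand 3 mm aside; the pin still passes. Nothing on the jig is higher
- slim_pin: leave it: thin steel pin with a small knob (16 mm across, 26 mm tall), 9 mm shank, collar 28 mm; origin: centre of the collar's underside, z up. The rack is a fixed dark steel bridge, 70 x 214 mm, top 88 mm above the bench, with three 20 mm holes in a straight row 74 mm apart; the pins hang by their collars, so lift one straight up by over 66 mm to free it
- tee_pin: leave it: thin steel pin with a T handle (10 mm cross bar, 50 mm long, roughly across the row, its top 32 mm above the collar's underside), 9 mm shank, collar 28 mm, in the same rack. Origin: centre of the collar's underside, z up
Mind the look-alikes: they are no part of the job. Leave any green or purple look-alike of the lock_pin alone.

How it is judged (in metres and radians):
At the end, for the whole second after the job is handed in: The lock pin stands in the fork and strap holes, its collar's centre within 10 mm of the fork hole's centre and within 6 mm of the fork's top, upright within 10 degrees, at rest; the two thin pins hang within 30 mm of where they hung at the start (horizontal distance between lock_pin and fork_hole below 0.01 m and z of lock_pin in the frame of fork_hole between -0.006 and 0.006 m and angle between lock_pin's own z axis and vertical below 0.175 rad and linear speed of lock_pin below 0.02 m/s and distance of each of slim_pin, tee_pin from where it was at the start of the episode below 0.03 m); the robot touches nothing.
It fails at once if the slim pin is pulled from the rack or carried off (moved over 50 mm) (distance of slim_pin from where it was at the start of the episode above 0.05 m).
It fails at once if the T-handled pin is pulled from the rack or carried off (moved over 50 mm) (distance of tee_pin from where it was at the start of the episode above 0.05 m).
It also fails if it takes over 48 s, if anything falls off the work surface, if the arm or the gripper's body presses on something with over 40 N, if the wrist force passes 120 N, or if a joint passes its speed limit or range.

## Working session

There is one attempt and no reset: what is moved stays moved. The work goes in short steps, Python scripts to look and compute and a tool call to move; the robot and the scene stay as the last step left them, time stands still between calls to the robot, and variables do not carry over. Pictures are saved under pics/ and viewed, at most 10 in all, crops included, and the job is handed in when it is done.

Besides the shell and the picture viewer there is one more tool, called after ">>>" as name(argument=value, ...) on one line, values as JSON. apply_moves: Moves the arm, as the interface text tells. Its arguments: {"type":"object","properties":{"angular":{"type":"array"},"travel":{"type":"array"},"jaw":{"type":"array"},"force":{"type":"number"}},"required":["angular","travel","jaw"]}

```bash
mkdir -p pics; ls
cat > h.py <<'E'
import numpy as np, cv2
from bench import r
from scipy.spatial.transform import Rotation as Ro
def cam(s,st=None):
    K=np.array([[s['fx'],0,s['cx']],[0,s['fy'],s['cy']],[0,0,1.]]);d=np.array(s['distortion'],float)
    if 'R' in s: R=np.array(s['R']);t=np.array(s['t'])
    else:
        T=np.eye(4);T[:3,:3]=Ro.from_euler('xyz',st['tcp_rot'],degrees=True).as_matrix();T[:3,3]=st['tool_pos']
        M=np.linalg.inv(T@np.array(s['mount']));R=M[:3,:3];t=M[:3,3]
    return K,d,R,t
def ray(c,uv):
    K,d,R,t=c;p=cv2.undistortPoints(np.array([[uv]],float),K,d)[0,0]
    return -R.T@t, R.T@np.array([p[0],p[1],1])
def onz(c,uv,z):
    o,v=ray(c,uv);return o+v*(z-o[2])/v[2]
def proj(c,X):
    K,d,R,t=c;return cv2.projectPoints(np.array(X,float).reshape(-1,3),cv2.Rodrigues(R)[0],t,K,d)[0][:,0]
def shot(n,f):
    st=r.sense();s=r.snapshot(n);cv2.imwrite('pics/'+f+'.png',s['color'][:,:,::-1]);return s['color'],cam(s,st)
E
python3 - <<'E'
from h import *
import pickle
D={}
for n in('scene','side','wrist'):
    D[n]=shot(n,n+'0'); c=D[n][1]; print(n,(-c[2].T@c[3]).round(),c[0][0,0])
pickle.dump(D,open('d0.pkl','wb'))
print(r.sense())
E
```

```text
pics
scene [-165. -584.  592.] 518.0620487872599
side [478. 689. 554.] 486.34447760740153
wrist [ 276. -540.  372.] 369.02513413650826
{'time': 0.15, 'joint_pos': array([-7.55949082e+01,  7.50627882e+00,  8.53174720e+01,  9.42068836e-04,
        8.72620821e+01, -4.89307082e+00]), 'qd': array([-0.01655108, -0.15556613, -0.21952332, -0.02562045, -0.04127833,
        0.04656264]), 'joint_efforts': array([ 1.23998001e-03, -5.70062041e+01, -5.01157808e+01, -1.59580809e-04,
        9.58598452e-03,  2.71471055e-05]), 'tool_pos': array([ 198.21491153, -565.88129349,  255.44960532]), 'tcp_rot': array([-1.79914560e+02, -8.25873639e-03,  1.92981107e+01]), 'ft_force': array([ 0.76217449,  0.00482851, -0.24344559]), 'wrist_torque': array([0.01201479, 0.04069921, 0.02698764]), 'grip_force': 0.0, 'finger_gap': 85.24316627199323}
```

View pics/scene0.png

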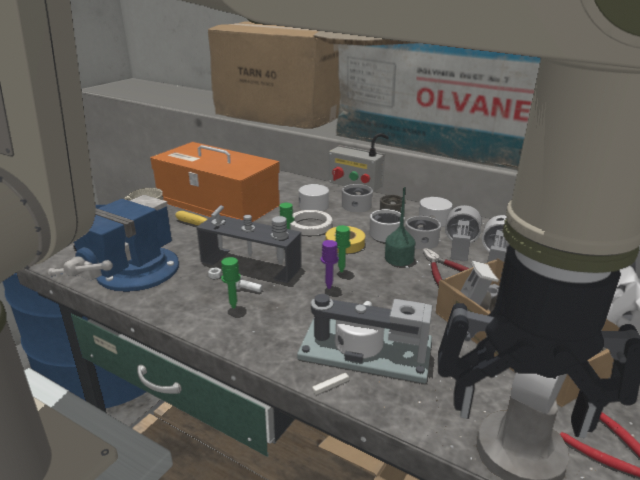

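View pics/side0.png

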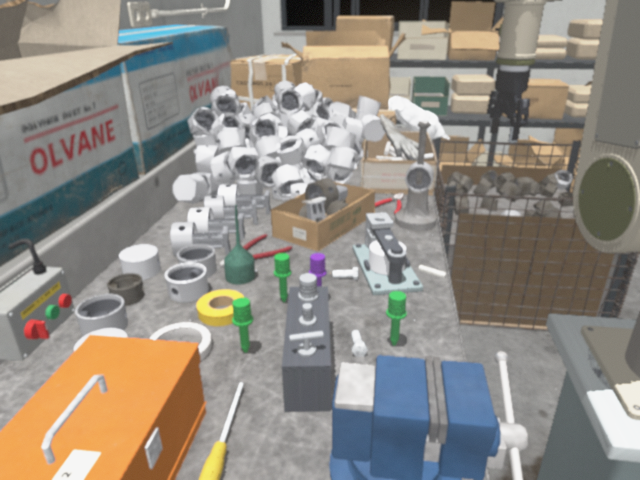

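The scene view shows the rack with its T handle at (217,215), a small knob at (248,222) and a thick ribbed knob at (281,228). The side view has these at (307,340), (307,310) and (308,285). The grey thick knob at (281,228) fits the lock pin; the green ones at (231,270), (342,240) and (287,212), and the purple one at (330,255), are look-alikes. The fork is at (410,312). I'll confirm with an enlarged crop.

Run:
```python
from h import *
import pickle
D=pickle.load(open('d0.pkl','rb'))
a=cv2.resize(D['scene'][0][190:370,190:440],None,fx=3,fy=3,interpolation=3)[:, :, ::-1]
b=cv2.resize(D['side'][0][200:400,260:440],None,fx=3,fy=3,interpolation=3)[:, :, ::-1]
cv2.imwrite('pics/ca.png',a);cv2.imwrite('pics/cb.png',b)
```

```text
(no output)
```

View pics/ca.png

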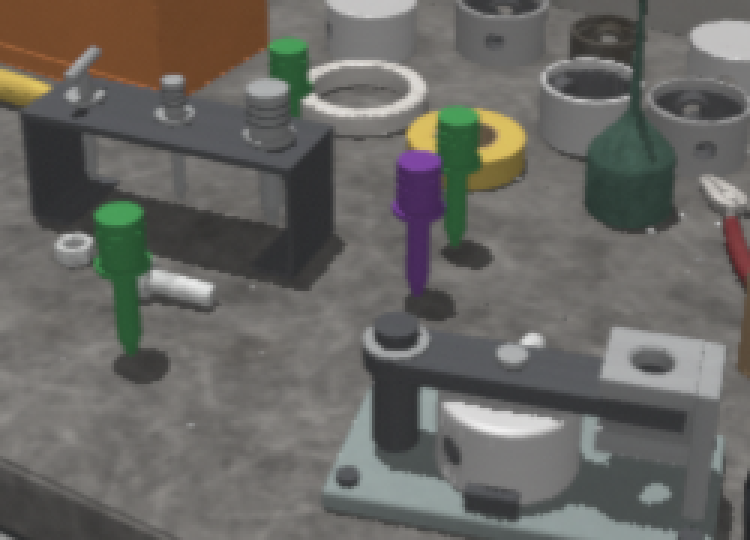

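View pics/cb.png

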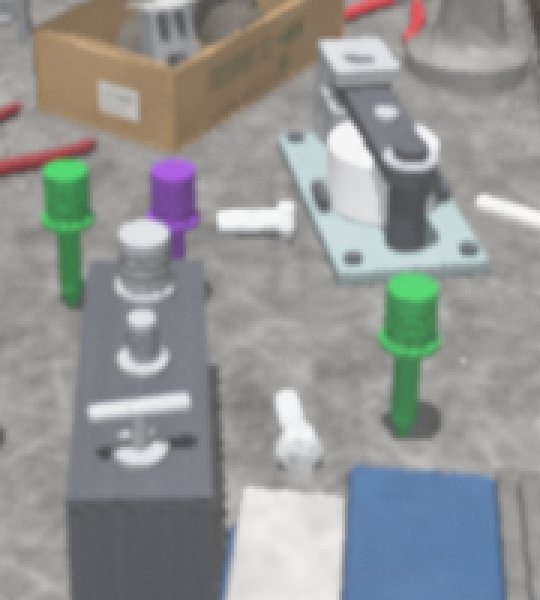

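The crops confirm it. The thick ribbed grey knob at the rack end nearest the jig is the lock pin (scene about (279,220), side about (308,277)). The fork hole is at scene (407.5,309.5) and side (380,219).

Run:
```python
from h import *
import pickle
D=pickle.load(open('d0.pkl','rb'));A=D['scene'][1];B=D['side'][1]
for n,a,b,z in(('lock top',(279.1,219.9),(307.7,277),127),('hole',(407.4,309.4),(379.7,219),98),('slim top',(247.4,217.1),(307,305.4),119),('tee top',(217,215),(306,335),120)):
    o,v=ray(A,a);p,w=ray(B,b)
    s=np.linalg.lstsq(np.c_[v,-w],p-o,rcond=None)[0]
    print(n,onz(A,a,z).round(1),onz(B,b,z).round(1),'tri',((o+v*s[0]+p+w*s[1])/2).round(1),np.linalg.norm(o+v*s[0]-p-w*s[1]).round(1))
```

```text
lock top [602.  -26.6 127. ] [603.2 -22.5 127. ] tri [603.8 -25.1 125.7] 0.4
hole [ 491.5 -354.7   98. ] [ 488.7 -352.3   98. ] tri [ 489.5 -354.7   98. ] 2.5
slim top [591.2  46.7 119. ] [592.3  51.5 119. ] tri [593.1  48.6 117.4] 0.8
tee top [564.  105.5 120. ] [581.  128.1 120. ] tri [581.1 119.4 111.3] 4.5
```

Heights and the 74 mm spacing check out, so I'll go above the lock pin and turn the jaw across the row.

>>> apply_moves(angular=[[0,0,0],[0,0,0.62],[0,0,0.62],[0,0,0.62],[0,0,0.62],[0,0,0.62],[0,0,0.62],[0,0,0.62],[0,0,0.62],[0,0,0.62],[0,0,0.62],[0,0,0.62],[0,0,0.62],[0,0,0.62],[0,0,0.62],[0,0,0.62],[0,0,0.62],[0,0,0],[0,0,0]], travel=[[0,0,1],[0.633,0.845,0],[0.633,0.845,0],[0.633,0.845,0],[0.633,0.845,0],[0.633,0.845,0],[0.633,0.845,0],[0.633,0.845,0],[0.633,0.845,0],[0.633,0.845,0],[0.633,0.845,0],[0.633,0.845,0],[0.633,0.845,0],[0.633,0.845,0],[0.633,0.845,0],[0.633,0.845,0],[0.633,0.845,0],[0,0,-1],[0,0,0]], jaw=[1,1,1,1,1,1,1,1,1,1,1,1,1,1,1,1,1,1,1])

```text
time: 2.52
tool_pos: [601.2, -24.8, 251.9]
tcp_rot: [-179.6, -0.1, 98.7]
ft_force: [-0.0, 0.5, -0.8]
finger_gap: 85.6
grip_force: 0.0
```

Run:
```python
from h import *
import pickle
D=shot('wrist','w1');pickle.dump(D,open('d1.pkl','wb'));s=r.sense();print(s['tool_pos'],s['tcp_rot'])
print(proj(D[1],[[603,-25,127],[592,49,119],[603,-25,93]]).round())
```

```text
[602.09771539 -25.30660052 254.45583637] [-1.79742777e+02 -6.60406110e-02  9.86607661e+01]
[[322. 246.]
 [323. 133.]
 [322. 232.]]
```

View pics/w1.png

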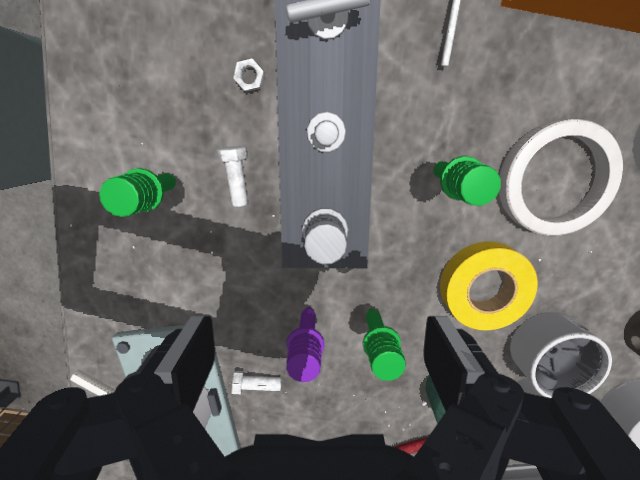

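The wrist view shows the lock knob's top at about (326,242), the slim pin at (326,132) and the T handle at (328,10). The fingers straddle the row and no look-alike is in their path.

Run:
```python
from h import *
import pickle
c=pickle.load(open('d1.pkl','rb'))[1]
print(onz(c,(325.5,242),127),onz(c,(326,131.5),119))
s=r.sense();print(s['tool_pos'],s['time'])
```

```text
[604.64401103 -21.63061757 127.        ] [593.61851996  50.24099621 119.        ]
[602.09771539 -25.30660052 254.45583637] 2.575
```

>>> apply_moves(angular=[[0,0,0],[0,0,0],[0,0,0],[0,0,0],[0,0,0],[0,0,0],[0,0,0],[0,0,0],[0,0,0],[0,0,0],[0,0,0]], travel=[[0.05,0.05,-0.8],[0,0,-0.8],[0,0,-0.8],[0,0,-0.6],[0,0,-0.3],[0,0,0],[0,0,0],[0,0,0],[0,0,0],[0,0,0],[0,0,0]], jaw=[1,1,1,1,1,1,0,0,0,0,0], force=60)

```text
time: 3.95
tool_pos: [606.0, -23.5, 125.3]
tcp_rot: [179.9, 0.0, 98.7]
ft_force: [-0.9, -0.4, 6.0]
finger_gap: 28.4
grip_force: 59.5
```

>>> apply_moves(angular=[[0,0,0],[0,0,0],[0,0,0],[0,0,0],[0,0,0],[0,0,0],[0,0,0],[0,0,0]], travel=[[0,0,0.3],[0,0,0.5],[0,0,0.7],[0,0,0.8],[0,0,0.8],[0,0,0.8],[0,0,0.3],[0,0,0]], jaw=[0,0,0,0,0,0,0,0])

```text
time: 4.95
tool_pos: [605.9, -23.5, 293.5]
tcp_rot: [179.9, 0.0, 98.7]
ft_force: [0.4, -0.1, -2.6]
finger_gap: 28.4
grip_force: 59.4
```

Run:
```python
from h import *
s=r.sense();print(s['tool_pos'],s['tcp_rot'],s['finger_gap'],s['ft_force'])
a,_=shot('scene','s2');b,_=shot('side','d2')
x=cv2.resize(a[120:320,170:370],(540,540));y=cv2.resize(b[160:420,200:460],(540,540))
cv2.imwrite('pics/m2.png',np.hstack([x[:,:400],y[:,100:500]])[:,:,::-1])
```

```text
[605.85270403 -23.51841919 293.45828185] [1.79885266e+02 3.16250211e-02 9.86577441e+01] 28.447842998632147 [ 0.41695581 -0.06475329 -2.62923255]
```

View pics/m2.png

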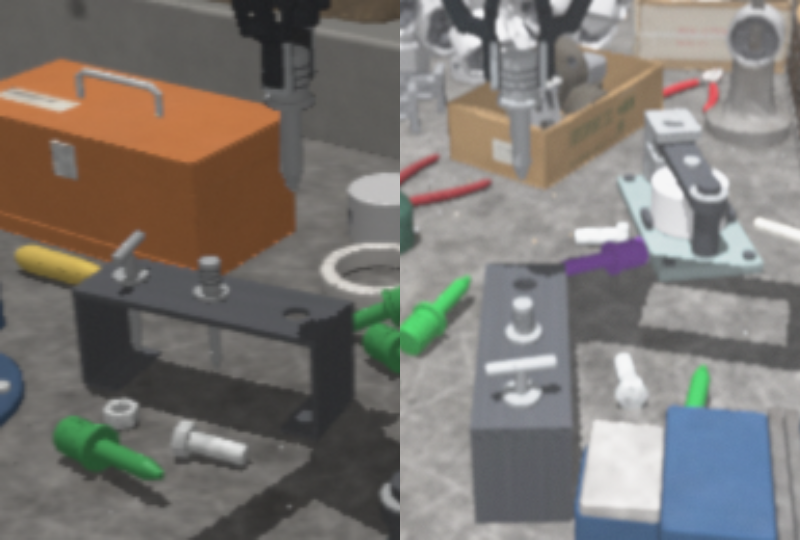

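The lock pin is out and hangs upright in the gripper, and the thin pins still hang in the rack. The look-alikes, which stood on their noses, toppled by themselves. I'm carrying the pin to the fork.

>>> apply_moves(angular=[[0,0,0],[0,0,0],[0,0,0],[0,0,0],[0,0,0],[0,0,0],[0,0,0],[0,0,0],[0,0,0],[0,0,0],[0,0,0],[0,0,0],[0,0,0],[0,0,0],[0,0,0],[0,0,0]], travel=[[-0.1,-0.3,0],[-0.2,-0.6,0],[-0.3,-0.8,0],[-0.3,-0.85,0],[-0.3,-0.85,0],[-0.3,-0.85,0],[-0.3,-0.85,0],[-0.3,-0.85,0],[-0.3,-0.8,0],[-0.3,-0.8,0],[-0.15,-0.5,0],[-0.05,-0.2,-0.3],[0,0,-0.5],[0,0,-0.5],[0,0,-0.2],[0,0,0]], jaw=[0,0,0,0,0,0,0,0,0,0,0,0,0,0,0,0])

```text
time: 7.05
tool_pos: [489.3, -352.5, 231.0]
tcp_rot: [-179.9, -0.1, 98.7]
ft_force: [0.1, -1.1, -2.0]
finger_gap: 28.4
grip_force: 59.4
```

Run:
```python
from h import *
import pickle
s=r.sense();print(s['tool_pos'],s['tcp_rot'],s['finger_gap'])
D={n:shot(n,n+'3') for n in('scene','side','wrist')};pickle.dump(D,open('d3.pkl','wb'))
for n in D: print(n,proj(D[n][1],[[490,-354,98],[490,-354,124]]).round())
a=cv2.resize(D['scene'][0][220:360,350:475],(400,448),interpolation=3)
b=cv2.resize(D['side'][0][130:270,320:445],(400,448),interpolation=3)
cv2.imwrite('pics/m3.png',np.hstack([a,b])[:,:,::-1])
```

```text
[ 489.27347292 -352.51872855  231.00837478] [-1.79925020e+02 -9.33991752e-02  9.87066063e+01] 28.35579802403753
scene [[407. 310.]
 [408. 296.]]
side [[379. 219.]
 [380. 208.]]
wrist [[318. 242.]
 [318. 254.]]
```

View pics/m3.png

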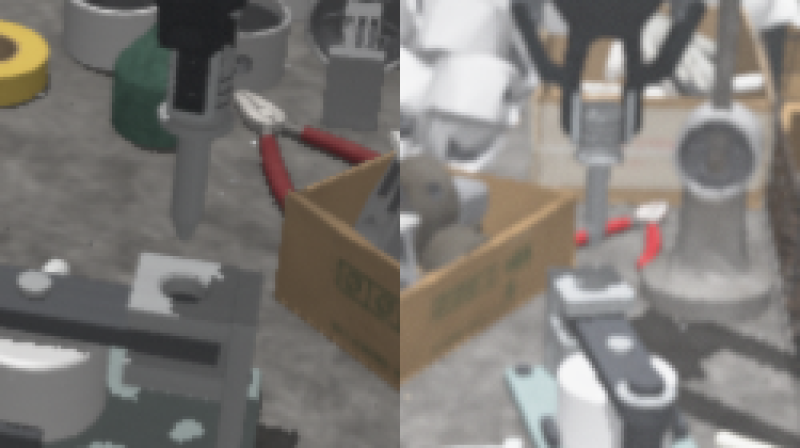

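View pics/wrist3.png

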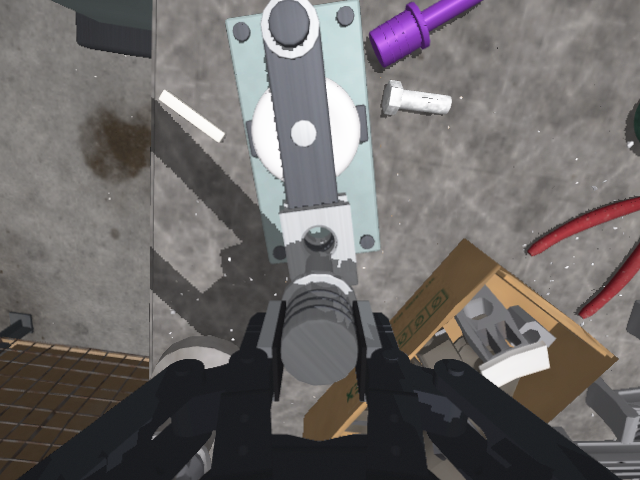

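The nose tip is at scene (407.9,292.9) and side (381.4,204.2). The hole's mouth is at about (408,310) in the scene view, about (381,218.5) in the side view, and (320,239) in the wrist view.

Run:
```python
from h import *
import pickle
D=pickle.load(open('d3.pkl','rb'));A=D['scene'][1];B=D['side'][1];W=D['wrist'][1]
for n,a,b in(('tip',(407.9,292.9),(381.4,204.2)),('collar',(411.5,258),(381,178)),('hole',(407.8,310),(380.5,218.7))):
    o,v=ray(A,a);p,w=ray(B,b)
    s=np.linalg.lstsq(np.c_[v,-w],p-o,rcond=None)[0]
    print(n,((o+v*s[0]+p+w*s[1])/2).round(1),np.linalg.norm(o+v*s[0]-p-w*s[1]).round(1), onz(A,a,98).round(1),onz(B,b,98).round(1))
print(onz(W,(320,239),98), [onz(W,p,98).round(1) for p in((281,209),(350,206),(356,283),(290,287))])
a=cv2.resize(D['wrist'][0][195:300,260:380],(540,472),interpolation=3)
b=cv2.resize(D['side'][0][190:235,355:405],(260,234),interpolation=3)
c=cv2.resize(D['scene'][0][280:325,382:432],(260,234),interpolation=3)
cv2.imwrite('pics/m4.png',np.hstack([a[:468],np.vstack([b,c])])[:,:,::-1])
```

```text
tip [ 486.3 -354.8  133.5] 1.2 [ 535.7 -337.1   98. ] [ 487.4 -444.4   98. ]
collar [ 489.8 -353.9  195.8] 2.9 [ 648.  -297.6   98. ] [ 494.1 -643.7   98. ]
hole [ 487.8 -356.    98.3] 2.6 [ 490.3 -355.9   98. ] [ 486.9 -354.2   98. ]
[ 490.78893768 -351.96066331   98.        ] [array([ 460.6, -334.4,   98. ]), array([ 507.7, -325. ,   98. ]), array([ 522.6, -381.9,   98. ]), array([ 474.3, -392.6,   98. ])]
```

View pics/m4.png

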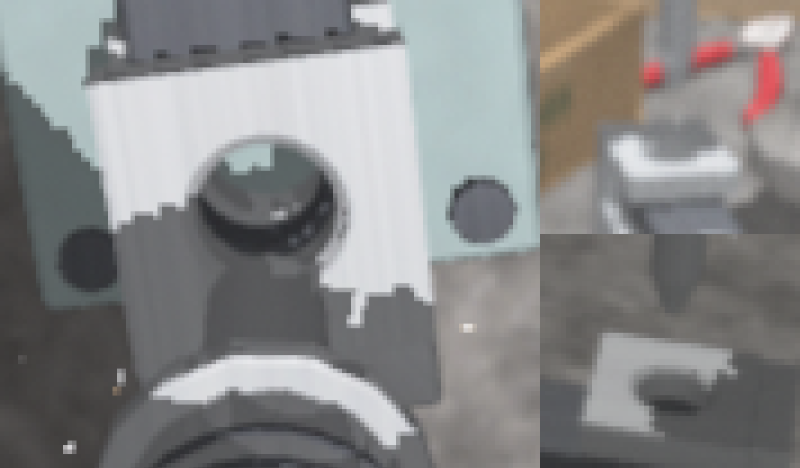

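The wrist and differential views both say to shift about +1.5 mm in x and −1 mm in y. I'm lowering the nose into the mouth gently and watching the force.

>>> apply_moves(angular=[[0,0,0],[0,0,0],[0,0,0],[0,0,0],[0,0,0],[0,0,0],[0,0,0],[0,0,0]], travel=[[0.04,-0.025,-0.2],[0,0,-0.3],[0,0,-0.2],[0,0,-0.15],[0,0,-0.15],[0,0,-0.15],[0,0,-0.1],[0,0,0]], jaw=[0,0,0,0,0,0,0,0])

```text
time: 8.2
tool_pos: [490.9, -354.3, 181.9]
tcp_rot: [-180.0, -0.0, 98.7]
ft_force: [0.2, -0.2, -1.8]
finger_gap: 28.0
grip_force: 59.4
```

The nose is 20 mm in with no force, so I'll continue.

>>> apply_moves(angular=[[0,0,0],[0,0,0],[0,0,0],[0,0,0],[0,0,0],[0,0,0]], travel=[[0,0,-0.15],[0,0,-0.2],[0,0,-0.2],[0,0,-0.2],[0,0,-0.1],[0,0,0]], jaw=[0,0,0,0,0,0])

```text
time: 8.95
tool_pos: [490.8, -354.3, 147.7]
tcp_rot: [-180.0, -0.0, 98.7]
ft_force: [0.5, 0.3, -0.3]
finger_gap: 28.0
grip_force: 59.4
```

>>> apply_moves(angular=[[0,0,0],[0,0,0],[0,0,0],[0,0,0],[0,0,0]], travel=[[0,0,-0.1],[0,0,-0.1],[0,0,-0.06],[0,0,-0.03],[0,0,0]], jaw=[0,0,0,0,0])

```text
time: 9.57
tool_pos: [491.0, -354.5, 136.6]
tcp_rot: [-180.0, -0.0, 98.7]
ft_force: [-0.6, 0.0, -1.9]
finger_gap: 28.3
grip_force: 59.4
```

About 1 mm remains, so I'll lower slightly, release and look.

>>> apply_moves(angular=[[0,0,0],[0,0,0],[0,0,0],[0,0,0],[0,0,0],[0,0,0],[0,0,0],[0,0,0],[0,0,0],[0,0,0],[0,0,0]], travel=[[0,0,-0.03],[0,0,0],[0,0,0],[0,0,0],[0,0,0],[0,0,0],[0,0,0.3],[0,0,0.8],[0,0,0.9],[0,0,0.9],[0,0,0]], jaw=[0,0,1,1,1,1,1,1,1,1,1])

```text
time: 10.95
tool_pos: [492.7, -355.9, 257.0]
tcp_rot: [179.7, 0.4, 98.7]
ft_force: [0.3, -0.1, -0.3]
finger_gap: 85.4
grip_force: 0.0
```

Run:
```python
from h import *
s=r.sense();print(s['tool_pos'],s['finger_gap'],s['time'])
a,A=shot('scene','s5');b,B=shot('side','d5');w,W=shot('wrist','w5')
X=[[490.5,-354,98+39]]
print(proj(A,X),proj(B,X),proj(W,X))
f=lambda i,y,x,n:cv2.resize(i[y:y+n,x:x+n],(400,400),interpolation=3)
cv2.imwrite('pics/m5.png',np.hstack([f(a,260,350,100),f(b,180,330,100)])[:,:,::-1])
```

```text
[ 492.70342626 -355.90470474  257.02855325] 85.37961595399389 10.95
[[408.8679413  289.31921219]] [[379.75203276 203.0430983 ]] [[317.37858778 248.41114025]]
```

View pics/m5.png

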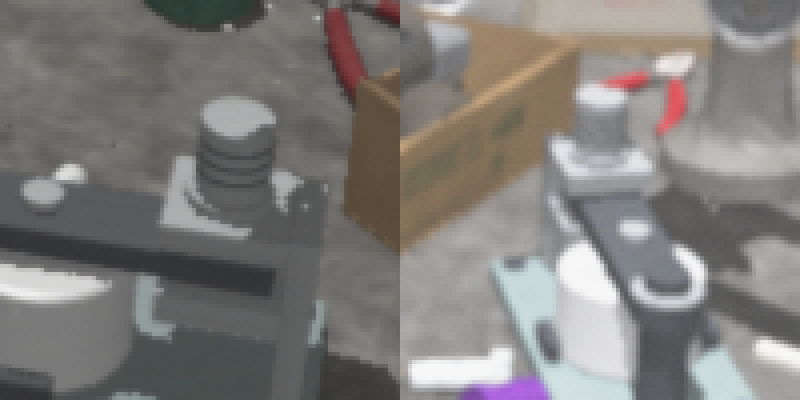

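The knob top is at scene (409.5,289) and side (380,204). For a fully seated pin I expect (408.9,289.3) and (379.8,203), so the collar is home and upright, and the gripper is clear.

```bash
python3 -c "
from bench import r
print(r.hand_in())"
```

```text
the job is handed in; nothing more can be done
None
```

The lock pin stands in the fork and strap holes with its collar home on the fork, the thin pins were left hanging in the rack, and the job is handed in at about 11 s; no verdict came back.

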